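# Lock the goldsmith's strongbox and put its key away

### The arm

A 6-joint arm with a two-finger parallel gripper is mounted at the origin on the work surface. World frame = base frame: x ahead of the robot, y to its left, z up, the work surface at z = 0. Lengths are in m, angles in rad, forces in N, time in s.
With the tool pointing down it reaches from about 0.35 to 0.85 m from the base axis. Payload 8.1 kg.
Tool frame: the origin (TCP) lies on the mounting face of the last link; the fingertips stand 186 mm ahead of it and the grasp point (between the pads) lies 167 mm ahead of it; z points along the fingers, y is the direction in which the jaws open and shut (so a half turn about z gives the same grasp; the last joint's range is limited). The gripper opens to 93 mm and grips with 3 to 60 N. Pads are 15 mm wide; open, the fingers measure 128 mm over their backs; the gripper's body (75 mm by 188 mm) begins 65 mm behind the grasp point.
Start: joints at [1.105, 0.13, 1.488, -0, 1.523, -0.085], TCP at [0.223, 0.557, 0.405] pointing down, gripper open.
Joint ranges: [-2.96, 2.96], [-0.89, 2.26], [0.02, 2.5], [-1.34, 4.48], [0, 2.73], [-2.66, 2.66]. Speed limits (rad/s): [2.39, 2.39, 2.79, 3.14, 3.14, 3.14].

### API

Orientations are given as a rotation vector (axis times angle).
In Python, from plant import robot, read_camera, spotter gives the robot as it stands.
- The arm moves only by the tool arm_command, never from a script. Its arguments are lists of equal length, an entry for each row: "xyz": the shift along the world's x, y, z in cm, a list of three; "turn": the turn, a rotation vector about the world's x, y, z in rad, a list of three. A call has 1 to 12 rows; each row shifts and turns the commanded pose from where the row before left it; what a row does not reach is not made up. A row lasts 1/8 s, in which the tool goes at most 62.5 mm and 10.7 degrees, less where a joint would pass 70% of its speed; a pose out of reach is approached as far as the arm can. A call is refused whole if a number of a shift passes 6.25 or a number of a turn 0.188, either way. A call with a gripper value outside its range is refused whole. "gripper" is the finger opening in cm, from 0 to 9.3, set as the call begins (left out, the last holds). The fingers move at their own pace and stop on an object; "force" is the grip in N (left out, the last holds). Time passes only in rows, so rows that do not move let the fingers close. It gives the time, the measured TCP pose, the force and the opening at its end, in the units of the state.
- robot.read_state(): the state, without advancing time (a new reading comes with each control period).
- read_camera(name): name is "scene" or "side" or "wrist"; returns a dict with "frame" (384x512x3 uint8, red, green, blue), "z_map" (384x512 float32, m along the optical axis (not along the pixel's ray), 0 where there is no reading), "fx", "fy", "cx", "cy" (pixels), "distortion" ([k1, k2, p1, p2, k3] as OpenCV has them; the pictures are not rectified), "eye" and "orientation" of the camera in the world. Camera axes: x right, y down, z forward; pixel columns grow to the right and rows downward; lengths in m; the calibration is good to about 2 mm. A picture is of the moment at which its call begins.
- robot.close_job(): hands the job in, once; it reports no verdict.
Trained networks look in a picture, given as the dict that the camera call returned (one of the last four; its "shot" number tells which), for a name from the list of things; names that differ only in an ending like _2 or _b are one class to them, and where a whole thing is asked for, a point or a joint stands for the part that bears it (a point fixed in the world has none). Each returns a list of dicts, best first, with "confidence" (0 to 1); they miss things now and then, are a little off and sometimes report something else, mostly with a low value. They report only what shows in the picture. A call takes as long as a camera call. They do not tell look-alikes from the thing itself.
- spotter.masks_of(picture, query): "pixels" (384x512 bool, what is visible of it) and "centre" ([row, column] in pixels, amid what is visible of it).
The state is a dict: "t": time; "q": joint angles; "dq": joint speeds; "joint_torque": joint torques, N m; "tool_pos": TCP position; "orientation": TCP orientation; "force": force on the tool from outside, world axes, zero at the start; "wrist_torque": the same for the moment, N m; "opening": finger opening in m.
Only numpy, scipy, OpenCV 4.12 (cv2) and the standard library are available. Lean on these libraries where they do the work, as an engineer would, in place of code of your own. Each camera call takes 0.05 s, during which the arm holds its last target. There are 200 camera calls.

### The job

Lock the strongbox with the key that stands in its lock: turn the key counter-clockwise (seen from above) until the bolt is fully thrown into its keeper. Then turn it back, feeling gently for the one position where it will come out, draw it straight out without forcing it, and stand it upright, fully home, in the slot of the wooden key block and let go. Leave the other things on the bench where they are.

Things in the scene. Friction and masses are not known exactly. Their poses are not given: they have to be found in the camera images.
- strongbox: low dark steel strongbox, fixed, 180 x 220 mm (its x from -60 to 120, y from -80 to 140), lid 70 mm up. Origin: at bench level straight below the vertical axis of the lock; z up. A 72 x 72 mm grey lock case stands on the lid around that axis, top at 100 mm. A steel keeper bracket stands at y 52 to 68, x 2 to 34, up to 95 mm. The lock is damaged if the key presses on it with over 60 N.
- lock_floor (a point): point on the lock axis where the key's tip rests at the start, 73 mm above the bench. At the start the key's x axis is at -0.35 rad from the box's x axis (positive = counter-clockwise from above). Turned counter-clockwise it pushes the bolt at once, with about 0.1 N m, up to a hard stop at about +0.5 rad, with the bolt fully thrown. Clockwise: hard stop at about -1.1 rad.
- keyhole (a point): centre of the top of the round steel collar, 62 mm across, around the brass barrel, 104 mm up. It has one radial notch, 7 mm wide: only with the lug under it (within about 0.04 rad) can the key rise, and is out after 34 mm. The notch's place is not measured: from -0.95 to -0.30 rad from the box's x axis. Elsewhere its lug meets the collar after 5 mm. Sliding takes up to 6 N.
- key: steel key standing upright in the lock at the start, 75 mm long, about 70 g. Origin: centre of the blade's tip, on the turning axis; z up to the bow; x towards the lug. Bow (to be gripped): flat plate 28 mm wide along x, 8 mm thick along y, 45 to 75 mm above the tip. Blade: 5 mm thick along y, x from -8 to 10, up to 45 mm. Lug: 5 mm thick, out to x = 25, from 3 to 18 mm above the tip.
- bolt (a joint): travel of the steel bolt out of the lock case towards the box's +y, m: 0 drawn back (start), about 0.016 at the stop, fully thrown. It moves only when the key's lug pushes it, and stays where it is left (about 3 N).
- keyblock: wooden block fixed to the bench, 96 mm (x) x 52 mm (y) x 45 mm high, with one slot in its top. Origin: centre of its underside, z up.
- slot (a point): centre of the slot's mouth, in the top face of the key block, 45 mm above the bench. The slot is 60 mm long along the block's x, 11 mm wide along its y and 37 mm deep (floor 8 mm above the bench); the key fits either way round, blade along the slot.
- pliers: pliers with green handles lying on the bench, 115 mm long, 14 mm high; origin on the underside near the pivot. Bystander.
- dish: small white dish of silver beads, 64 mm across, 22 mm high, on the strongbox lid; origin: centre of its underside. Bystander.
- mandrel: upright steel ring mandrel on a round foot of 80 mm diameter, 152 mm tall; origin: centre of its underside. Bystander.
- hammer: hammer lying on the bench, 220 mm long. Bystander.
- file: file-like hand tool with a wooden handle lying on the bench, 190 mm long. Bystander.
- jar: small amber jar, 44 mm across, 55 mm high, beside the key block on its +x side; origin: centre of its underside. Bystander.
Mind the look-alikes: they are no part of the job. Several things have the shape of the keyblock; the one meant has the colours described above.

How it is judged:
On the way, in this order (a step that is already met when the one before it is completed fails the run):
1. the bolt is thrown at least 14 mm while the key is in the lock (value of joint bolt above 0.014 m and z of key in the frame of strongbox below 0.08 m), for 0.1 s.
2. the key is drawn out of the lock (z of key in the frame of strongbox above 0.106 m), for 0.1 s.
At the end, for the whole second after the job is handed in: the bolt is still thrown by at least 13.5 mm, and the key stands released and still in the slot of the key block, upright within 0.25 rad, its tip within 6 mm of the slot's floor and within 24 mm of the slot's centre (value of joint bolt above 0.0135 m and z of key in the frame of keyblock below 0.014 m and horizontal distance between key and slot below 0.024 m and angle between key's own z axis and vertical below 0.25 rad and linear speed of key below 0.02 m/s); the robot touches nothing.
It fails at once if the key presses on the lock or box with more than 60 N (contact force between key and strongbox above 60 N).
It fails at once if another thing on the bench is moved by more than 20 mm (distance of any of pliers, dish, mandrel, hammer, file, jar from where it was at the start of the episode above 0.02 m).
It also fails if it takes over 72 s, if anything falls off the work surface, if the arm or the gripper's body presses on something with over 40 N, if the wrist force passes 120 N, or if a joint passes its speed limit or range.

## Working session

There is one attempt and no reset: what is moved stays moved. The work goes in short steps, Python scripts to look and compute and a tool call to move; the robot and the scene stay as the last step left them, time stands still between calls to the robot, and variables do not carry over. Pictures are saved under pics/ and viewed, about 8 in all and at most 12, crops included, and the job is handed in when it is done.

Besides the shell and the picture viewer there is one more tool, called after "Emit:" in YAML: its name, and indented under it one key for each argument. arm_command: Moves the arm, as the interface text tells. Its arguments: {"type":"object","properties":{"xyz":{"type":"array","items":{"type":"array","items":{"type":"number"}}},"turn":{"type":"array","items":{"type":"array","items":{"type":"number"}}},"gripper":{"type":"number"},"force":{"type":"number"}},"required":["xyz","turn"]}

```bash
ls; mkdir -p pics
cat > h.py <<'E'
import numpy as np, cv2
from scipy.spatial.transform import Rotation as R
from plant import robot, read_camera, spotter
def rot(o):
    o=np.array(o,float)
    return o if o.shape==(3,3) else (R.from_rotvec(o).as_matrix() if o.size==3 else R.from_quat(o).as_matrix())
def pts(p,rc):
    """world points for rows/cols using depth"""
    rc=np.atleast_2d(rc); K=np.array([[p['fx'],0,p['cx']],[0,p['fy'],p['cy']],[0,0,1]])
    n=cv2.undistortPoints(rc[:,::-1].astype(np.float64).reshape(-1,1,2),K,np.array(p['distortion'],float)).reshape(-1,2)
    z=p['z_map'][rc[:,0].astype(int),rc[:,1].astype(int)].astype(float)
    c=np.c_[n*z[:,None],z]
    w=c@rot(p['orientation']).T+np.array(p['eye'])
    w[z==0]=np.nan
    return w
def onplane(p,rc,h):
    rc=np.atleast_2d(rc); K=np.array([[p['fx'],0,p['cx']],[0,p['fy'],p['cy']],[0,0,1]])
    n=cv2.undistortPoints(rc[:,::-1].astype(np.float64).reshape(-1,1,2),K,np.array(p['distortion'],float)).reshape(-1,2)
    d=np.c_[n,np.ones(len(n))]@rot(p['orientation']).T; e=np.array(p['eye'])
    return e+d*((h-e[2])/d[:,2])[:,None]
def save(p,name): cv2.imwrite('pics/'+name,cv2.cvtColor(p['frame'],cv2.COLOR_RGB2BGR))
E
python3 - <<'E'
from h import *
s=robot.read_state(); print(s)
a=read_camera('scene');b=read_camera('side')
print(a['eye'],a['orientation'],b['eye'],b['orientation'],a['fx'])
im=np.hstack([a['frame'],b['frame']])
cv2.imwrite('pics/a.png',cv2.cvtColor(cv2.resize(im,(800,300),interpolation=cv2.INTER_AREA),cv2.COLOR_RGB2BGR))
save(a,'scene.png');save(b,'side.png')
np.savez('/tmp/ab.npz',a=a,b=b)
for n,p in(('scene',a),('side',b)):
  for q in ['key','strongbox','keyblock','keyhole','bolt','mandrel','dish','jar']:
    for m in spotter.masks_of(p,q)[:4]:
      rc=np.argwhere(m['pixels']); w=pts(p,rc); print(n,q,round(m['confidence'],2),np.round(m['centre']),len(rc),np.round(np.nanmedian(w,0),3),np.round(np.nanmax(w,0),3),np.round(np.nanmin(w,0),3))
E
```

```text
pics
{'t': 0.0, 'q': array([ 1.10458929e+00,  1.31126505e-01,  1.48926259e+00,  9.57241288e-06,
        1.52299841e+00, -8.54182003e-02]), 'dq': array([-0.00125222,  0.0009023 , -0.0006722 ,  0.00035296, -0.00012166,
        0.00012807]), 'joint_torque': array([ 5.94085668e-04, -5.59840178e+01, -4.91763747e+01,  7.68730533e-02,
        3.50900728e-02, -1.23690493e-04]), 'tool_pos': array([0.22287668, 0.55682377, 0.40371702]), 'orientation': array([-5.94440723e-01, -3.08433276e+00,  2.70825861e-03]), 'force': array([ 0.44711047, -0.86212616,  0.20382003]), 'wrist_torque': array([-0.01653401,  0.07275321,  0.03581265]), 'opening': 0.09286432800960698}
[1.10498774 0.50518991 0.67408411] [-0.9494794  -2.32477687  1.20115214] [ 0.069281   -1.08803554  1.18865924] [-2.29958109  0.52414033 -0.19360349] 390.4316131952853
scene key 0.46 [224. 335.] 218 [0.52  0.163 0.132] [0.534 0.174 0.151] [ 0.339  0.07  -0.001]
scene strongbox 0.79 [278. 330.] 7894 [0.59  0.217 0.072] [0.677 0.313 0.12 ] [ 0.379  0.026 -0.002]
scene keyblock 0.92 [169. 157.] 632 [ 0.586 -0.445  0.038] [ 0.631 -0.419  0.049
[... 1214 characters left out ...]
001]
side keyblock 0.65 [264. 279.] 681 [ 0.483 -0.338  0.042] [ 0.544 -0.287  0.052] [ 0.433 -0.375 -0.006]
side keyblock 0.65 [285. 320.] 746 [ 0.568 -0.469  0.041] [ 0.648 -0.398  0.051] [ 0.519 -0.503 -0.007]
side keyhole 0.78 [163. 229.] 2035 [0.532 0.126 0.069] [0.668 0.303 0.107] [0.433 0.044 0.001]
side keyhole 0.58 [215. 289.] 209 [ 0.608 -0.183  0.042] [ 0.631 -0.118  0.062] [ 0.592 -0.198 -0.001]
side bolt 0.19 [217. 291.] 214 [ 0.608 -0.182  0.042] [ 0.634 -0.139  0.062] [ 0.591 -0.198 -0.001]
side dish 0.64 [158. 247.] 158 [0.588 0.109 0.081] [0.614 0.134 0.095] [0.555 0.068 0.067]
side jar 0.51 [214. 290.] 205 [ 0.608 -0.183  0.043] [ 0.634 -0.151  0.062] [ 0.592 -0.198  0.002]
```

View pics/scene.png

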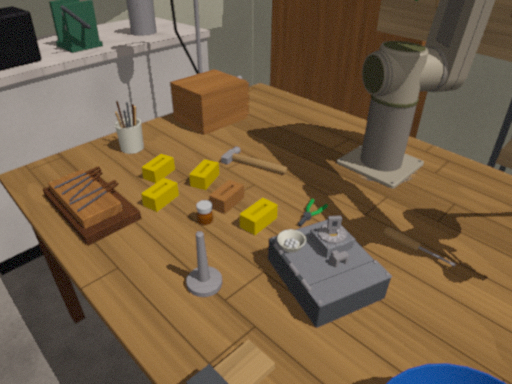

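The wooden block shows at about (195, 228). The four yellow blocks at (167,158), (194,160), (174,205) and (215,259) are look-alikes. The key stands in the lock at about (224, 335). The jar at (211,204) is beside the wooden block. I'll fit the box and block next.

Run:
```python
from h import *
d=np.load('/tmp/ab.npz',allow_pickle=True)
rows=np.indices((384,512)).reshape(2,-1).T
W={}
for n in 'ab':
    p=d[n].item(); w=pts(p,rows); f=p['frame'].reshape(-1,3).astype(int); W[n]=(w,f)
    reg=(abs(w[:,0]-.56)<.2)&(abs(w[:,1]-.19)<.2)
    lid=reg&(w[:,2]>.064)&(w[:,2]<.078)
    q=w[lid][:,:2].astype(np.float32); r=cv2.minAreaRect(q); print(n,'lid',len(q),r, cv2.boxPoints(r).round(3).tolist())
    k=reg&(w[:,2]>.115)&(w[:,2]<.155); print('key',k.sum(),w[k].mean(0).round(4),w[k].max(0).round(3)); 
    c=w[k][:,:2]-w[k][:,:2].mean(0); u,s,v=np.linalg.svd(c,full_matrices=False); print(' dir',v[0],np.degrees(np.arctan2(v[0][1],v[0][0])))
    t=reg&(w[:,2]>.095)&(w[:,2]<.108); r=cv2.minAreaRect(w[t][:,:2].astype(np.float32)); print('case',t.sum(),r)
    b=(abs(w[:,0]-.513)<.08)&(abs(w[:,1]+.206)<.08)&(w[:,2]>.038)&(w[:,2]<.052)
    # exclude yellow/ grey: wood brown
    r=cv2.minAreaRect(w[b][:,:2].astype(np.float32)); print('block',b.sum(),r,f[b].mean(0))
a=d['a'].item()['frame'][150:330,180:420]; b=d['b'].item()['frame'][120:300,180:420]
cv2.imwrite('pics/c.png',cv2.cvtColor(cv2.resize(np.vstack([a,b])[:, :],(0,0),fx=1.66,fy=1.66,interpolation=cv2.INTER_CUBIC),cv2.COLOR_RGB2BGR))
```

```text
a lid 4420 ((0.6304709911346436, 0.15718728303909302), (0.2227286398410797, 0.33428889513015747), 72.04530334472656) [[0.43700000643730164, 0.10300000011920929], [0.7549999952316284, -0.0], [0.8240000009536743, 0.21199999749660492], [0.5059999823570251, 0.3149999976158142]]
key 206 [0.5561 0.1401 0.1359] [0.76  0.174 0.152]
 dir [ 0.83598572 -0.5487512 ] -33.281381980401875
case 751 ((0.6346206068992615, 0.12605969607830048), (0.10950373858213425, 0.32286059856414795), 64.4105453491211)
block 421 ((0.5232280492782593, -0.19364270567893982), (0.10102768242359161, 0.057169560343027115), 13.442472457885742) [147.2327791   99.42042755  53.03087886]
b lid 1309 ((0.6301952004432678, 0.15195748209953308), (0.23443643748760223, 0.3441582918167114), 70.95507049560547) [[0.42899999022483826, 0.09700000286102295], [0.7549999952316284, -0.014999999664723873], [0.8309999704360962, 0.2070000022649765], [0.5059999823570251, 0.3190000057220459]]
key 104 [0.6096 0.093  0.1339] [0.76  0.171 0.152]
 dir [ 0.82792099 -0.56084476] -34.114238390522395
case 235 ((0.6299557685852051, 0.1082991361618042), (0.10102571547031403, 0.32964879274368286), 62.4845085144043)
block 364 ((0.5177227258682251, -0.192184180021286), (0.09870439022779465, 0.0568903423845768), 12.837301254272461) [182.06593407 135.18956044  87.43131868]
```

View pics/c.png

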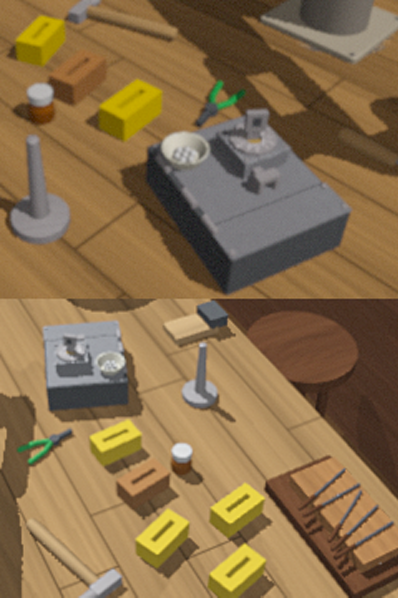

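Only the wooden block at about (0.52, -0.19), yaw about 13°, matches; the jar lies on its +x side. The box yaw comes out near -18°, with the lock near (0.52, 0.163). I'll move above the lock for a close look.

Emit:
arm_command:
  xyz:
    - [4.2,-5.6,0]
    - [4.2,-5.6,0]
    - [4.2,-5.6,0]
    - [4.2,-5.6,0]
    - [4.2,-5.6,0]
    - [4.2,-5.6,0]
    - [4.2,-5.6,0]
    - [0,0,0]
    - [0,0,0]
  turn:
    - [0,0,0]
    - [0,0,0]
    - [0,0,0]
    - [0,0,0]
    - [0,0,0]
    - [0,0,0]
    - [0,0,0]
    - [0,0,0]
    - [0,0,0]

```text
t: 2.02
tool_pos: [0.4854, 0.207, 0.4047]
orientation: [-0.596, -3.084, -0.0]
force: [0.7, -0.6, 0.3]
opening: 0.0931
```

```bash
cat >> h.py <<'E'
def st():
    s=robot.read_state(); M=rot(s['orientation'])
    print('t',round(s['t'],2),'pos',s['tool_pos'].round(4),'tilt z',M[:,2].round(3),'yaw tool y deg',np.degrees(np.arctan2(M[1,1],M[0,1])).round(2),'q',s['q'].round(3),'F',s['force'].round(1),'T',s['wrist_torque'].round(2),'open',round(s['opening'],4)); return s
E
cat > look.py <<'E'
from h import *
import sys
st(); p=read_camera('wrist'); np.save('/tmp/w.npy',p); save(p,sys.argv[1]); print(p['eye'],p['fx'])
E
python3 look.py w1.png
```

```text
t 2.02 pos [0.4854 0.207  0.4047] tilt z [-0.  0. -1.] yaw tool y deg 68.12 q [ 0.306 -0.065  1.688  0.     1.519 -0.883] F [ 0.7 -0.6  0.3] T [-0.02  0.01  0.  ] open 0.0931
[0.41151856 0.2358909  0.38547629] 272.54829476059115
```

View pics/w1.png

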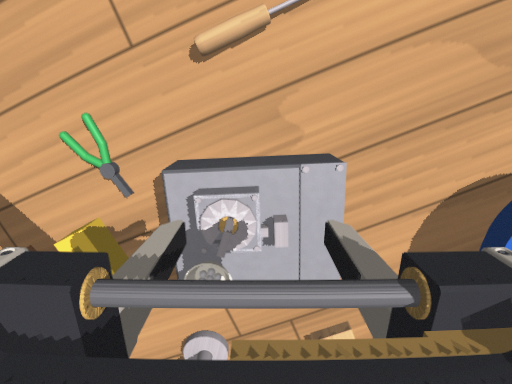

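The wrist view shows the collar at about (225, 228), the key bow at its centre, the keeper at (232, 281) and the dish at (280, 207). Next I'll measure the lock axis, box yaw and key yaw.

```bash
cat > m.py <<'E'
from h import *
p=np.load('/tmp/w.npy',allow_pickle=True).item()
rows=np.indices((384,512)).reshape(2,-1).T; w=pts(p,rows); ok=np.isfinite(w[:,0])
reg=ok&(abs(w[:,0]-.57)<.16)&(abs(w[:,1]-.19)<.16)
def yawfit(sel):
    r=cv2.minAreaRect(w[sel][:,:2].astype(np.float32)); return r
lid=reg&(w[:,2]>.064)&(w[:,2]<.077)
print('lid z',np.median(w[lid][:,2]),lid.sum(),yawfit(lid), cv2.boxPoints(yawfit(lid)).round(4).tolist())
L=np.array([.52,.163])
near=ok&(np.hypot(w[:,0]-L[0],w[:,1]-L[1])<.06)
case=near&(w[:,2]>.094)&(w[:,2]<.11); print('case',case.sum(),yawfit(case))
k=near&(w[:,2]>.14)&(w[:,2]<.155); r=yawfit(k); print('bow top',k.sum(),np.median(w[k],0).round(4),r)
k=near&(w[:,2]>.120); c=w[k][:,:2]; print('bow',k.sum(),c.mean(0).round(4),yawfit(k))
f=p['frame']; y,x=225,228
cv2.imwrite('pics/crop1.png',cv2.cvtColor(cv2.resize(f[175:300,160:300],(0,0),fx=4.5,fy=4.5,interpolation=cv2.INTER_CUBIC),cv2.COLOR_RGB2BGR))
z=np.full((384,512),np.nan); z=w[:,2].reshape(384,512)
np.set_printoptions(linewidth=250)
print((z[205:250:2,200:262:2]*1000).round().astype(int))
E
python3 m.py
```

```text
lid z 0.07239311246057409 13680 ((0.5451087951660156, 0.18325474858283997), (0.22013749182224274, 0.15945371985435486), 70.2275390625) [[0.4327999949455261, 0.10660000145435333], [0.5828999876976013, 0.05270000174641609], [0.6574000120162964, 0.2599000036716461], [0.5073000192642212, 0.31380000710487366]]
case 3666 ((0.5217651128768921, 0.17275050282478333), (0.0984346866607666, 0.07315849512815475), 70.30062866210938)
bow top 256 [0.5155 0.1622 0.1488] ((0.5171319842338562, 0.16089336574077606), (0.007987776771187782, 0.029273735359311104), 50.47654724121094)
bow 2658 [0.4728 0.1627] ((0.49618783593177795, 0.16444149613380432), (0.020786674693226814, 0.07170591503381729), 79.86243438720703)
[[                 101                  101                  101                  101                  102                  105                  105                  105                  104                  105                  105
                   105                  106                  105                  104                  104                  104                  105                  
[... 14152 characters left out ...]
       101                  101                  101                  101                  101                  102                  150                  149
                   149                  150                  149                  104                  104                  105                  105                  105                  105                  101                  101
                   100                  101                  100                  101                  101                  103                  102                  103                  100]]m.py:18: RuntimeWarning: invalid value encountered in cast
  print((z[205:250:2,200:262:2]*1000).round().astype(int))
```

View pics/crop1.png

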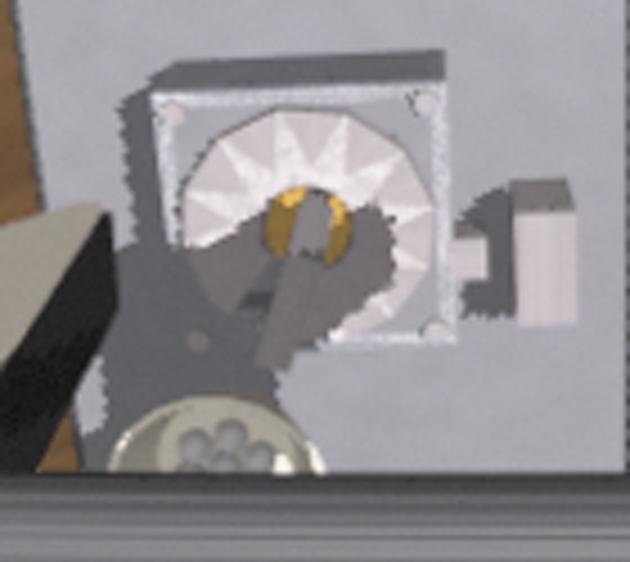

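Run:
```python
from h import *
p=np.load('/tmp/w.npy',allow_pickle=True).item()
rows=np.indices((384,512)).reshape(2,-1).T; w=pts(p,rows); ok=np.isfinite(w[:,0])
L=np.array([.5165,.1615])
col=ok&(np.hypot(*(w[:,:2]-L).T)<.036)&(w[:,2]>.1030)&(w[:,2]<.108)
print('collar',cv2.minEnclosingCircle(cv2.convexHull(w[col][:,:2].astype(np.float32))))
h=onplane(p,rows,.1045)[:,:2]-L; r=np.hypot(*h.T); th=np.arctan2(h[:,1],h[:,0])+np.radians(19.8)
deep=ok&(r<.030)&(r>.011)&(w[:,2]<.1)
for a,b in [(.011,.015),(.015,.019),(.019,.023),(.023,.027),(.027,.03)]:
    s=deep&(r>=a)&(r<b); t=np.sort(th[s]); print(a,b,s.sum(),t[[0,len(t)//2,-1]].round(3) if len(t) else '')
print(rows[deep].mean(0))
```

```text
collar ((0.5177591443061829, 0.1615879386663437), 0.03313625603914261)
0.011 0.015 14 [-1.918 -0.837  0.619]
0.015 0.019 12 [-0.783 -0.686 -0.561]
0.019 0.023 13 [-0.746 -0.64  -0.527]
0.023 0.027 15 [-0.753 -0.66  -0.504]
0.027 0.03 3 [-0.731 -0.727 -0.668]
[236.85964912 217.9122807 ]
```

Measurements agree:
- Lock axis at (0.517, 0.161), box yaw -19.8°.
- Key x at -40°, as it should be (box yaw - 0.35 rad).
- Deep pixels in the collar near (237, 218) place the notch at about -0.61 rad.

Now to align and go down.

Emit:
arm_command:
  xyz:
    - [0.8,-1.15,0]
    - [0.8,-1.15,0]
    - [0.8,-1.15,0]
    - [0.75,-1.15,0]
    - [0,0,-1.5]
    - [0,0,-2]
    - [0,0,-2]
    - [0,0,-2]
    - [0,0,-1.5]
    - [0,0,0]
    - [0,0,0]
  turn:
    - [0,0,-0.08]
    - [0,0,-0.08]
    - [0,0,-0.08]
    - [0,0,-0.074]
    - [0,0,0]
    - [0,0,0]
    - [0,0,0]
    - [0,0,0]
    - [0,0,0]
    - [0,0,0]
    - [0,0,0]
  gripper: 4

```text
t: 3.45
tool_pos: [0.5173, 0.161, 0.3154]
orientation: [1.069, 2.953, 0.001]
force: [-0.5, 0.1, 0.5]
opening: 0.0404
```

```bash
python3 look.py w2.png
```

```text
t 3.45 pos [0.5173 0.161  0.3154] tilt z [ 0.001  0.    -1.   ] yaw tool y deg 50.19 q [ 0.207  0.033  1.756  0.     1.351 -0.669] F [-0.5  0.1  0.5] T [-0.05  0.01 -0.07] open 0.0404
[0.45611247 0.21121061 0.29606984] 272.54829476059115
```

View pics/w2.png

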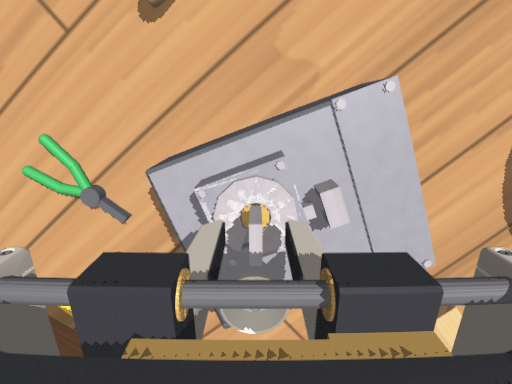

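Emit:
arm_command:
  xyz:
    - [0,0,-0.7]
    - [0,0,-0.6]
    - [0,0,0]
  turn:
    - [0,0,0]
    - [0,0,0]
    - [0,0,0]

```text
t: 3.88
tool_pos: [0.5167, 0.1609, 0.3009]
orientation: [-1.069, -2.953, 0.001]
force: [-0.1, 0.5, -0.1]
opening: 0.0399
```

Emit:
arm_command:
  xyz:
    - [0,0,0]
    - [0,0,0]
    - [0,0,0]
    - [0,0,0]
    - [0,0,0]
  turn:
    - [0,0,0]
    - [0,0,0]
    - [0,0,0]
    - [0,0,0]
    - [0,0,0]
  gripper: 0.3
  force: 20

```text
t: 4.5
tool_pos: [0.517, 0.1611, 0.3019]
orientation: [1.069, 2.954, 0.0]
force: [0.1, -0.4, 0.6]
opening: 0.0078
```

```bash
python3 -c "
from h import *; st()"
```

```text
t 4.5 pos [0.517  0.1611 0.3019] tilt z [ 0.  0. -1.] yaw tool y deg 50.19 q [ 0.207  0.046  1.769  0.     1.326 -0.669] F [ 0.1 -0.4  0.6] T [-0.02 -0.03  0.  ] open 0.0078
```

The key is gripped (7.8 mm opening) with no side load. Turning CCW now.

Emit:
arm_command:
  xyz:
    - [0,0,0]
    - [0,0,0]
    - [0,0,0]
    - [0,0,0]
    - [0,0,0]
    - [0,0,0]
    - [0,0,0]
    - [0,0,0]
    - [0,0,0]
  turn:
    - [0,0,0]
    - [0,0,0.08]
    - [0,0,0.1]
    - [0,0,0.1]
    - [0,0,0.1]
    - [0,0,0.1]
    - [0,0,0.1]
    - [0,0,0.1]
    - [0,0,0]
  force: 40

```text
t: 5.62
tool_pos: [0.5171, 0.1613, 0.3019]
orientation: [0.024, 3.141, 0.001]
force: [1.4, 2.5, -1.4]
opening: 0.0082
```

```bash
python3 -c "
from h import *; st()"
```

```text
t 5.62 pos [0.5171 0.1613 0.3019] tilt z [ 0.001  0.001 -1.   ] yaw tool y deg 89.12 q [ 2.080e-01  4.600e-02  1.769e+00  1.000e-03  1.326e+00 -1.348e+00] F [ 1.4  2.5 -1.4] T [ 0.56 -0.34 -0.07] open 0.0082
```

Emit:
arm_command:
  xyz:
    - [0,0,0]
    - [0,0,0]
    - [0,0,0]
    - [0,0,0]
    - [0,0,0]
  turn:
    - [0,0,0.05]
    - [0,0,0.04]
    - [0,0,0.04]
    - [0,0,0.04]
    - [0,0,0]

```text
t: 6.25
tool_pos: [0.5171, 0.1613, 0.3019]
orientation: [-0.24, 3.132, 0.001]
force: [0.7, 3.2, 0.0]
opening: 0.0075
```

```bash
python3 -c "
from h import *; st()"
```

```text
t 6.25 pos [0.5171 0.1613 0.3019] tilt z [ 0.001  0.001 -1.   ] yaw tool y deg 98.76 q [ 2.070e-01  4.600e-02  1.769e+00  1.000e-03  1.326e+00 -1.516e+00] F [0.7 3.2 0. ] T [ 0.67 -0.35 -0.08] open 0.0075
```

Emit:
arm_command:
  xyz:
    - [0,0,0]
    - [0,0,0]
    - [0,0,0]
  turn:
    - [0,0,0.02]
    - [0,0,0.02]
    - [0,0,0]

```text
t: 6.62
tool_pos: [0.5171, 0.1612, 0.3019]
orientation: [-0.306, 3.126, 0.001]
force: [1.8, 4.7, -1.2]
opening: 0.0079
```

```bash
python3 -c "
from h import *; st()"
```

```text
t 6.62 pos [0.5171 0.1612 0.3019] tilt z [ 0.001  0.    -1.   ] yaw tool y deg 101.19 q [ 0.207  0.046  1.769  0.     1.326 -1.559] F [ 1.8  4.7 -1.2] T [ 1.03 -0.5  -0.06] open 0.0079
```

Emit:
arm_command:
  xyz:
    - [0,0,0]
    - [0,0,0]
    - [0,0,0]
  turn:
    - [0,0,0.02]
    - [0,0,0.02]
    - [0,0,0]

```text
t: 7.0
tool_pos: [0.5171, 0.1612, 0.3019]
orientation: [-0.368, 3.119, 0.001]
force: [2.7, 5.9, -0.1]
opening: 0.0077
```

Run:
```python
from h import *
st(); p=read_camera('wrist'); np.save('/tmp/w.npy',p); f=p['frame']
o=[f]
a=read_camera('scene')['frame'][205:285,290:400]; b=read_camera('side')['frame'][130:190,180:290]
a=cv2.resize(a,(288,210)); b=cv2.resize(b,(288,174))
cv2.imwrite('pics/w3.png',cv2.cvtColor(np.hstack([f,np.vstack([a,b])]),cv2.COLOR_RGB2BGR))
rows=np.indices((384,512)).reshape(2,-1).T; w=pts(p,rows)
th=np.radians(-19.8); d=w[:,:2]-[.517,.1613]; bx=d@[np.cos(th),np.sin(th)]; by=d@[-np.sin(th),np.cos(th)]
for lo in range(36,72,2):
    s=(by>lo/1000)&(by<lo/1000+.002)&(w[:,2]>.078)&(w[:,2]<.099)&(bx>-.01)&(bx<.045)
    print(lo,s.sum(),(np.r_[np.percentile(bx[s],[5,95]),np.median(w[s][:,2])].round(3) if s.any() else ''))
```

```text
t 7.0 pos [0.5171 0.1612 0.3019] tilt z [ 0.001  0.001 -1.   ] yaw tool y deg 103.46 q [ 2.070e-01  4.600e-02  1.769e+00  1.000e-03  1.326e+00 -1.598e+00] F [ 2.7  5.9 -0.1] T [ 1.09 -0.48 -0.25] open 0.0077
36 0 
38 0 
40 0 
42 0 
44 0 
46 1 [0.012 0.012 0.08 ]
48 1 [0.012 0.012 0.078]
50 17 [0.002 0.006 0.082]
52 24 [0.002 0.008 0.082]
54 7 [0.002 0.002 0.082]
56 6 [0.002 0.002 0.08 ]
58 3 [0.002 0.002 0.08 ]
60 3 [0.001 0.002 0.08 ]
62 0 
64 0 
66 0 
68 0 
70 0
```

View pics/w3.png

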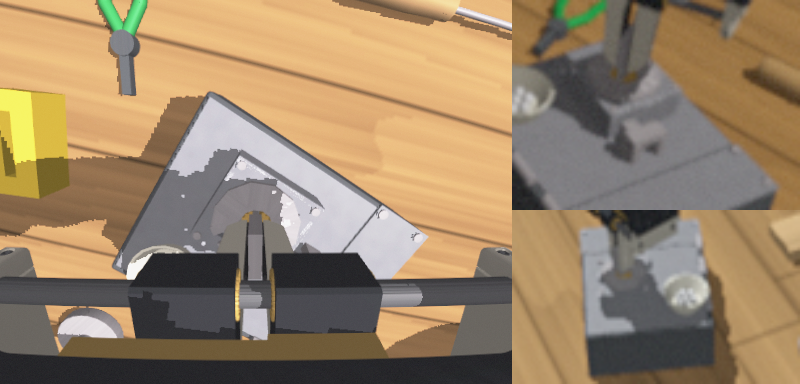

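Emit:
arm_command:
  xyz:
    - [0,0,0]
    - [0,0,0]
    - [0,0,0]
  turn:
    - [0,0,0.02]
    - [0,0,0.01]
    - [0,0,0]

```text
t: 7.52
tool_pos: [0.5171, 0.1612, 0.3019]
orientation: [-0.414, 3.114, 0.001]
force: [2.3, 5.5, 0.4]
opening: 0.0081
```

```bash
python3 -c "
from h import *; st(); st()"
```

```text
t 7.53 pos [0.5171 0.1612 0.3019] tilt z [ 0.     0.001 -1.   ] yaw tool y deg 105.16 q [ 2.070e-01  4.600e-02  1.769e+00  1.000e-03  1.326e+00 -1.628e+00] F [2.3 5.5 0.4] T [ 1.08 -0.49 -0.48] open 0.0081
t 7.53 pos [0.5171 0.1612 0.3019] tilt z [ 0.     0.001 -1.   ] yaw tool y deg 105.16 q [ 2.070e-01  4.600e-02  1.769e+00  1.000e-03  1.326e+00 -1.628e+00] F [2.3 5.5 0.4] T [ 1.08 -0.49 -0.48] open 0.0081
```

The torque is climbing steeply (0.48 N m) at about +0.55 rad, which is the hard stop, so the bolt is fully thrown. Turning back to the notch estimate at -0.60.

Emit:
arm_command:
  xyz:
    - [0,0,0]
    - [0,0,0]
    - [0,0,0]
    - [0,0,0]
    - [0,0,0]
    - [0,0,0]
    - [0,0,0]
    - [0,0,0]
    - [0,0,0]
    - [0,0,0]
    - [0,0,0]
    - [0,0,0]
  turn:
    - [0,0,-0.06]
    - [0,0,-0.12]
    - [0,0,-0.12]
    - [0,0,-0.12]
    - [0,0,-0.12]
    - [0,0,-0.12]
    - [0,0,-0.12]
    - [0,0,-0.12]
    - [0,0,-0.12]
    - [0,0,-0.12]
    - [0,0,-0.06]
    - [0,0,0]
  force: 25

```text
t: 9.02
tool_pos: [0.517, 0.1614, 0.3019]
orientation: [1.417, 2.804, 0.001]
force: [1.7, 5.5, 0.2]
opening: 0.0082
```

Run:
```python
from h import *
s=st(); M=rot(s['orientation']); print('ang',np.radians(np.degrees(np.arctan2(M[1,1],M[0,1]))-90+19.8))
p=read_camera('wrist'); np.save('/tmp/w.npy',p)
rows=np.indices((384,512)).reshape(2,-1).T; w=pts(p,rows); ok=np.isfinite(w[:,0])
L=np.array([.517,.1613])
h=onplane(p,rows,.1045)[:,:2]-L; r=np.hypot(*h.T); th=np.arctan2(h[:,1],h[:,0])+np.radians(19.8)
deep=ok&(r<.031)&(r>.011)&(w[:,2]<.1)&(w[:,2]>.06)&(abs(th+.6)<.5)
for t in np.arange(-1.1,-.1,.05):
    s=deep&(th>=t)&(th<t+.05); print(t.round(2),s.sum(),end='; ')
f=p['frame']; cv2.imwrite('pics/w4.png',cv2.cvtColor(cv2.resize(f[130:300,160:360],(800,600),interpolation=cv2.INTER_CUBIC)[:, :],cv2.COLOR_RGB2BGR))
```

```text
t 9.03 pos [0.517  0.1614 0.3019] tilt z [ 0.     0.001 -1.   ] yaw tool y deg 36.39 q [ 2.080e-01  4.600e-02  1.769e+00  1.000e-03  1.326e+00 -4.280e-01] F [1.7 5.5 0.2] T [ 1.11 -0.41  0.04] open 0.0082
ang -0.5901663210548108
-1.1 0; -1.05 0; -1.0 0; -0.95 0; -0.9 0; -0.85 0; -0.8 0; -0.75 0; -0.7 0; -0.65 0; -0.6 0; -0.55 0; -0.5 0; -0.45 0; -0.4 0; -0.35 0; -0.3 0; -0.25 0; -0.2 0; -0.15 0;
```

View pics/w4.png

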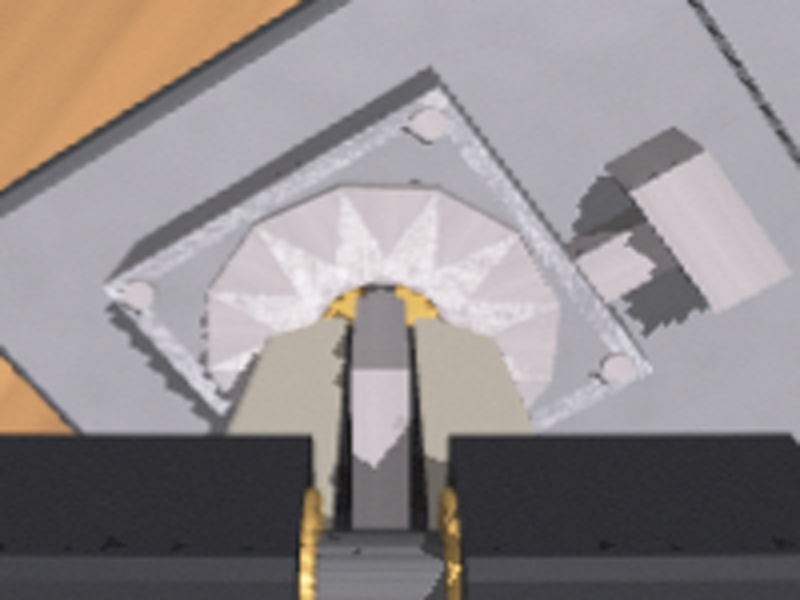

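The bolt now bridges the gap into the keeper. The key carries a side load of about 5.5 N, so I'll relieve that first.

Emit:
arm_command:
  xyz:
    - [0,0.05,0]
    - [0,0,0]
  turn:
    - [0,0,0]
    - [0,0,0]

```text
t: 9.32
tool_pos: [0.5171, 0.1616, 0.3019]
orientation: [1.415, 2.804, 0.0]
force: [1.8, 4.4, -0.6]
opening: 0.0076
```

```bash
python3 -c "
from h import *; st()"
```

```text
t 9.32 pos [0.5171 0.1616 0.3019] tilt z [ 0.  0. -1.] yaw tool y deg 36.44 q [ 0.208  0.046  1.769  0.     1.326 -0.428] F [ 1.8  4.4 -0.6] T [ 0.73 -0.45  0.02] open 0.0076
```

Emit:
arm_command:
  xyz:
    - [0.05,0.1,0]
    - [0,0,0.2]
    - [0,0,0.2]
    - [0,0,0]
  turn:
    - [0,0,0]
    - [0,0,0]
    - [0,0,0]
    - [0,0,0]

```text
t: 9.82
tool_pos: [0.5173, 0.1623, 0.3056]
orientation: [-1.415, -2.804, 0.001]
force: [-1.2, -1.1, 0.5]
opening: 0.0077
```

```bash
python3 -c "
from h import *; st()"
```

```text
t 9.82 pos [0.5173 0.1623 0.3056] tilt z [-0.001 -0.001 -1.   ] yaw tool y deg 36.43 q [ 0.21   0.045  1.763 -0.     1.335 -0.426] F [-1.2 -1.1  0.5] T [-0.18  0.2   0.02] open 0.0077
```

Balanced. Now a gentle feel upward past the 5 mm.

Emit:
arm_command:
  xyz:
    - [0,0,0.1]
    - [0,0,0.1]
    - [0,0,0.05]
    - [0,0,0]
  turn:
    - [0,0,0]
    - [0,0,0]
    - [0,0,0]
    - [0,0,0]

```text
t: 10.32
tool_pos: [0.5173, 0.1624, 0.308]
orientation: [-1.415, -2.804, 0.001]
force: [-2.7, -1.5, -0.7]
opening: 0.0078
```

```bash
python3 -c "
from h import *; st()"
```

```text
t 10.32 pos [0.5173 0.1624 0.308 ] tilt z [-0.001 -0.    -1.   ] yaw tool y deg 36.44 q [ 0.21   0.042  1.761 -0.     1.339 -0.426] F [-2.7 -1.5 -0.7] T [-0.43  0.5  -0.02] open 0.0078
```

Emit:
arm_command:
  xyz:
    - [0,0,0.1]
    - [0,0,0.1]
    - [0,0,0]
  turn:
    - [0,0,0]
    - [0,0,0]
    - [0,0,0]

```text
t: 10.7
tool_pos: [0.5173, 0.1625, 0.3101]
orientation: [-1.415, -2.804, 0.001]
force: [-3.2, -3.0, -1.7]
opening: 0.0077
```

```bash
python3 -c "
from h import *; st()"
```

```text
t 10.7 pos [0.5173 0.1625 0.3101] tilt z [-0.001 -0.    -1.   ] yaw tool y deg 36.44 q [ 0.21   0.04   1.759 -0.     1.343 -0.426] F [-3.2 -3.  -1.7] T [-0.61  0.81 -0.1 ] open 0.0077
```

It has risen 8 mm with only about 1.7 N, so the lug is in the notch. I'll relieve the slight side and torsion load, then go on.

Emit:
arm_command:
  xyz:
    - [-0.05,-0.05,0]
    - [0,0,0.1]
    - [0,0,0.2]
    - [0,0,0]
  turn:
    - [0,0,-0.015]
    - [0,0,0]
    - [0,0,0]
    - [0,0,0]

```text
t: 11.2
tool_pos: [0.5171, 0.1621, 0.3137]
orientation: [1.436, 2.794, 0.001]
force: [-2.6, -1.3, 0.6]
opening: 0.0077
```

```bash
python3 -c "
from h import *; st()"
```

```text
t 11.2 pos [0.5171 0.1621 0.3137] tilt z [ 0.001  0.    -1.   ] yaw tool y deg 35.59 q [ 0.209  0.036  1.757 -0.     1.348 -0.412] F [-2.6 -1.3  0.6] T [-0.39  0.52  0.04] open 0.0077
```

Emit:
arm_command:
  xyz:
    - [-0.04,-0.03,0.2]
    - [0,0,0.2]
    - [0,0,0.3]
    - [0,0,0.3]
    - [0,0,0]
  turn:
    - [0,0,0]
    - [0,0,0]
    - [0,0,0]
    - [0,0,0]
    - [0,0,0]

```text
t: 11.82
tool_pos: [0.5168, 0.1618, 0.3239]
orientation: [1.436, 2.793, 0.001]
force: [1.0, 1.4, -0.6]
opening: 0.0078
```

```bash
python3 -c "
from h import *; st()"
```

```text
t 11.82 pos [0.5168 0.1618 0.3239] tilt z [ 0.001  0.    -1.   ] yaw tool y deg 35.58 q [ 0.209  0.025  1.749  0.     1.367 -0.412] F [ 1.   1.4 -0.6] T [ 0.1  -0.23  0.01] open 0.0078
```

Emit:
arm_command:
  xyz:
    - [0,0,0.3]
    - [0,0,0.4]
    - [0,0,0.5]
    - [0,0,0.5]
    - [0,0,1]
    - [0,0,2]
    - [0,0,2]
    - [0,0,2]
    - [0,0,0]
    - [0,0,0]
  turn:
    - [0,0,0]
    - [0,0,0]
    - [0,0,0]
    - [0,0,0]
    - [0,0,0]
    - [0,0,0]
    - [0,0,0]
    - [0,0,0]
    - [0,0,0]
    - [0,0,0]

```text
t: 13.08
tool_pos: [0.5165, 0.1617, 0.4099]
orientation: [-1.436, -2.794, 0.0]
force: [0.1, -0.4, -1.0]
opening: 0.008
```

Run:
```python
from h import *
s=st(); g=s['tool_pos']
for n in('scene','side'):
    p=read_camera(n); rows=np.indices((384,512)).reshape(2,-1).T; w=pts(p,rows)
    near=(np.hypot(*(w[:,:2]-g[:2]).T)<.035)&(w[:,2]>.12)&(w[:,2]<g[2]-.188)
    q=w[near]; print(n,len(q),q.min(0).round(4),q.max(0).round(4),q.mean(0).round(4))
    if n=='scene':
        f=p['frame'][130:290,260:420]
        m=cv2.resize(f,(600,600),interpolation=cv2.INTER_CUBIC)
    for lo in np.arange(.12,.24,.01):
        t=q[(q[:,2]>=lo)&(q[:,2]<lo+.01)]
        if len(t): print(lo.round(2),len(t),t.mean(0).round(4),np.ptp(t,axis=0).round(3))
cv2.imwrite('pics/k.png',cv2.cvtColor(m,cv2.COLOR_RGB2BGR))
```

```text
t 13.07 pos [0.5165 0.1617 0.4099] tilt z [-0. -0. -1.] yaw tool y deg 35.58 q [ 0.209 -0.031  1.645 -0.     1.527 -0.412] F [ 0.1 -0.4 -1. ] T [-0.01  0.03 -0.01] open 0.008
scene 188 [0.513  0.1428 0.1803] [0.5337 0.1712 0.2207] [0.5222 0.1591 0.1992]
0.18 44 [0.5229 0.1581 0.1864] [0.018 0.028 0.01 ]
0.19 69 [0.524  0.1563 0.1957] [0.02  0.027 0.01 ]
0.2 39 [0.5205 0.1614 0.2048] [0.019 0.028 0.01 ]
0.21 34 [0.5196 0.163  0.215 ] [0.012 0.015 0.009]
0.22 2 [0.5189 0.1663 0.2206] [0.002 0.001 0.   ]
side 59 [0.5048 0.1381 0.1795] [0.5278 0.1695 0.2215] [0.5153 0.1544 0.1981]
0.17 1 [0.5105 0.1612 0.1795] [0. 0. 0.]
0.18 19 [0.5176 0.151  0.1868] [0.021 0.026 0.008]
0.19 15 [0.5157 0.1542 0.1961] [0.019 0.028 0.008]
0.2 13 [0.5135 0.1564 0.2043] [0.016 0.025 0.01 ]
0.21 10 [0.5127 0.1578 0.2139] [0.013 0.017 0.007]
0.22 1 [0.5181 0.154  0.2215] [0. 0. 0.]
```

View pics/k.png

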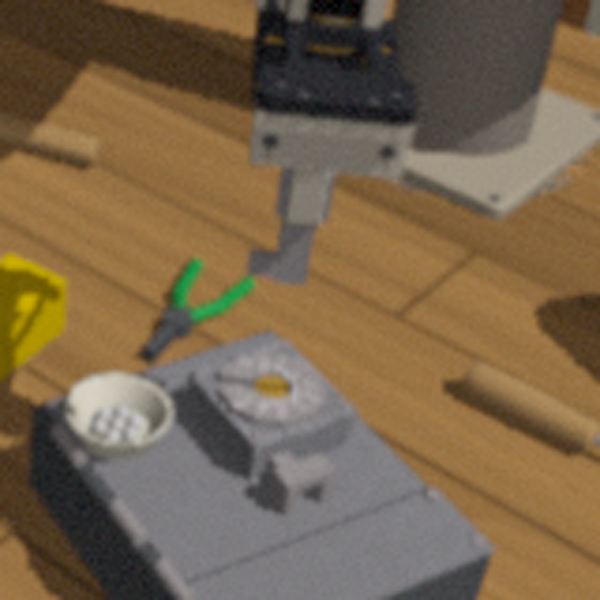

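The key is out and hangs upright: tip at about z = 0.18, lug intact. Next I'll carry it towards the wooden block, stopping 6 cm off along +x so the wrist camera sees the slot.

Emit:
arm_command:
  xyz:
    - [0.7,-3.8,0]
    - [0.7,-3.8,0]
    - [0.7,-3.8,0]
    - [0.7,-3.8,0]
    - [0.7,-3.8,0]
    - [0.7,-3.8,0]
    - [0.7,-3.8,0]
    - [0.7,-3.8,0]
    - [0.7,-3.8,0]
    - [0,0,0]
    - [0,0,0]
  turn:
    - [0,0,0.13]
    - [0,0,0.13]
    - [0,0,0.13]
    - [0,0,0.13]
    - [0,0,0.13]
    - [0,0,0.13]
    - [0,0,0.13]
    - [0,0,0.13]
    - [0,0,0.13]
    - [0,0,0]
    - [0,0,0]

```text
t: 14.55
tool_pos: [0.5794, -0.18, 0.4092]
orientation: [0.342, -3.121, -0.002]
force: [0.0, -0.1, -1.1]
opening: 0.0078
```

```bash
python3 look.py w5.png
cat > blk.py <<'E'
from h import *
p=np.load('/tmp/w.npy',allow_pickle=True).item()
rows=np.indices((384,512)).reshape(2,-1).T; w=pts(p,rows); f=cv2.cvtColor(p['frame'],cv2.COLOR_RGB2HSV).reshape(-1,3).astype(int)
b=(abs(w[:,0]-.52)<.08)&(abs(w[:,1]+.193)<.07)
top=b&(w[:,2]>.041)&(w[:,2]<.050)
m=top.reshape(384,512).astype(np.uint8); n,lab,s,c=cv2.connectedComponentsWithStats(m)
i=1+np.argmax(s[1:,4]); t=(lab==i).ravel(); print('top',s[i],np.median(w[t][:,2]).round(4),cv2.minAreaRect(w[t][:,:2].astype(np.float32)),p['frame'].reshape(-1,3)[t].mean(0))
# slot: pixels lower than top, inside the hull
hull=np.zeros((384,512),np.uint8); cnt=cv2.convexHull(np.argwhere(lab==i)[:,::-1].astype(np.int32)); cv2.fillConvexPoly(hull,cnt,1)
hull=cv2.erode(hull,np.ones((7,7)))
d=(hull.ravel()>0)&~(w[:,2]>.041)
n,lab2,s2,c2=cv2.connectedComponentsWithStats(d.reshape(384,512).astype(np.uint8)); j=1+np.argmax(s2[1:,4])
h=onplane(p,rows[(lab2==j).ravel()],.045); print('slot',s2[j],cv2.minAreaRect(h[:,:2].astype(np.float32)))
E
python3 blk.py
```

```text
t 14.55 pos [ 0.5794 -0.18    0.4092] tilt z [-0.002  0.001 -1.   ] yaw tool y deg 102.51 q [-0.386  0.147  1.461  0.     1.535 -2.175] F [ 0.  -0.1 -1.1] T [ 0.1  -0.01 -0.02] open 0.0078
[ 0.50161232 -0.19792049  0.39009022] 272.54829476059115
top [ 232   84   44   80 2933] 0.0458 ((0.520905613899231, -0.1947581171989441), (0.09613712877035141, 0.05221866816282272), 12.384442329406738) [230.4810774  165.1097852  107.90930788]
slot [249 100   9  50 434] ((0.5211004018783569, -0.19518175721168518), (0.0594058483839035, 0.010013258084654808), 12.602551460266113)
```

View pics/w5.png

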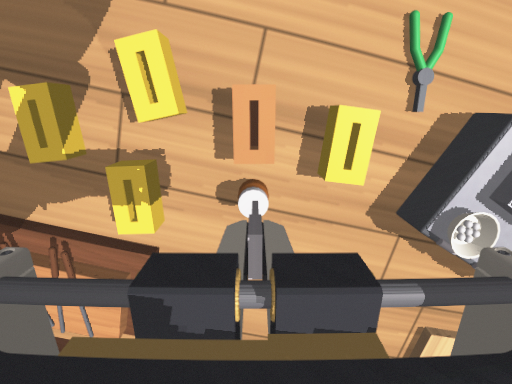

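The slot is at (0.521, -0.195), yaw 12.5°; sizes match (59×10 mm slot, 96×52 mm top) and the colour is wood. It is in view at (125, 254), with the jar at (200, 253). Moving over the slot, 5 mm towards -x because the lug points to +x.

Emit:
arm_command:
  xyz:
    - [-2.2,-0.6,0]
    - [-2.2,-0.5,0]
    - [-1.94,-0.5,0]
    - [0,0,-1.5]
    - [0,0,-3]
    - [0,0,-3]
    - [0,0,-2.5]
    - [0,0,-1]
    - [0,0,0]
    - [0,0,0]
  turn:
    - [0,0,0]
    - [0,0,0]
    - [0,0,0]
    - [0,0,0]
    - [0,0,0]
    - [0,0,0]
    - [0,0,0]
    - [0,0,0]
    - [0,0,0]
    - [0,0,0]

```text
t: 15.85
tool_pos: [0.5168, -0.1962, 0.3014]
orientation: [-0.345, 3.121, -0.001]
force: [-0.1, -0.4, -0.7]
opening: 0.008
```

Run:
```python
from h import *
st()
a=read_camera('scene')['frame']; b=read_camera('side')['frame']
a=a[150:240,190:290]; b=b[170:260,210:310]
cv2.imwrite('pics/ins.png',cv2.cvtColor(np.hstack([cv2.resize(x,(400,360),interpolation=cv2.INTER_CUBIC) for x in (a,b)]),cv2.COLOR_RGB2BGR))
```

```text
t 15.85 pos [ 0.5168 -0.1962  0.3014] tilt z [ 0.002 -0.001 -1.   ] yaw tool y deg 102.63 q [-0.456  0.076  1.739  0.     1.325 -2.247] F [-0.1 -0.4 -0.7] T [ 0.02  0.01 -0.09] open 0.008
```

View pics/ins.png

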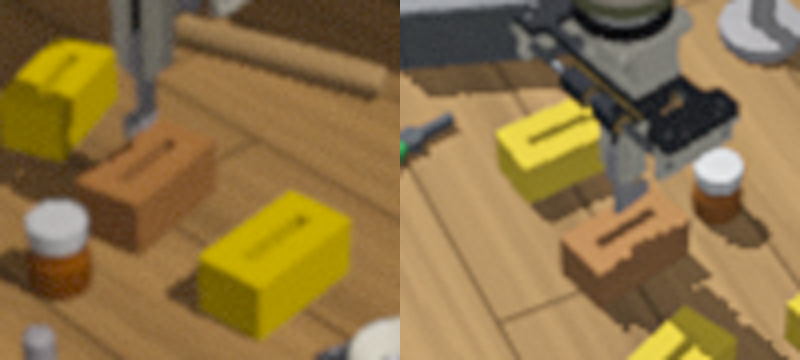

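The key hangs above the wooden block, in line with the slot in both views. Lowering.

Emit:
arm_command:
  xyz:
    - [0,0,-1]
    - [0,0,-1]
    - [0,0,-0.5]
    - [0,0,-0.3]
    - [0,0,-0.3]
    - [0,0,0]
  turn:
    - [0,0,0]
    - [0,0,0]
    - [0,0,0]
    - [0,0,0]
    - [0,0,0]
    - [0,0,0]

```text
t: 16.7
tool_pos: [0.5162, -0.1963, 0.2691]
orientation: [0.345, -3.122, -0.0]
force: [-0.7, -0.1, -1.5]
opening: 0.0076
```

```bash
python3 -c "
from h import *; st()"
```

```text
t 16.7 pos [ 0.5162 -0.1963  0.2691] tilt z [-0.  0. -1.] yaw tool y deg 102.62 q [-0.456  0.11   1.766  0.     1.267 -2.247] F [-0.7 -0.1 -1.5] T [ 0.03 -0.04  0.02] open 0.0076
```

Emit:
arm_command:
  xyz:
    - [0,0,-0.6]
    - [0,0,-0.6]
    - [0,0,-0.6]
    - [0,0,-0.5]
    - [0,0,-0.4]
    - [0,0,-0.2]
    - [0,0,0]
  turn:
    - [0,0,0]
    - [0,0,0]
    - [0,0,0]
    - [0,0,0]
    - [0,0,0]
    - [0,0,0]
    - [0,0,0]

```text
t: 17.58
tool_pos: [0.5161, -0.1963, 0.2401]
orientation: [0.345, -3.122, -0.0]
force: [-0.5, -0.1, -0.8]
opening: 0.0079
```

```bash
python3 -c "
from h import *; st()"
```

```text
t 17.57 pos [ 0.5161 -0.1963  0.2401] tilt z [-0.  0. -1.] yaw tool y deg 102.62 q [-0.456  0.145  1.785 -0.     1.212 -2.247] F [-0.5 -0.1 -0.8] T [ 0.05 -0.01  0.04] open 0.0079
```

Emit:
arm_command:
  xyz:
    - [0,0,-0.1]
    - [0,0,-0.1]
    - [0,0,-0.1]
    - [0,0,0]
  turn:
    - [0,0,0]
    - [0,0,0]
    - [0,0,0]
    - [0,0,0]

```text
t: 18.08
tool_pos: [0.5161, -0.1962, 0.2371]
orientation: [0.345, -3.122, -0.0]
force: [0.2, 0.5, -1.1]
opening: 0.0076
```

```bash
python3 -c "
from h import *; st()"
```

```text
t 18.07 pos [ 0.5161 -0.1962  0.2371] tilt z [-0.  0. -1.] yaw tool y deg 102.61 q [-0.456  0.149  1.786  0.     1.207 -2.247] F [ 0.2  0.5 -1.1] T [ 0.05  0.   -0.01] open 0.0076
```

Emit:
arm_command:
  xyz:
    - [0,0,-0.1]
    - [0,0,-0.1]
    - [0,0,0]
  turn:
    - [0,0,0]
    - [0,0,0]
    - [0,0,0]

```text
t: 18.45
tool_pos: [0.5164, -0.1963, 0.2368]
orientation: [-0.345, 3.122, -0.001]
force: [-4.5, 2.9, 11.5]
opening: 0.0078
```

```bash
python3 -c "
from h import *; st()"
```

```text
t 18.45 pos [ 0.5164 -0.1963  0.2368] tilt z [ 0. -0. -1.] yaw tool y deg 102.62 q [-0.456  0.15   1.786 -0.     1.205 -2.247] F [-4.5  2.9 11.5] T [ 0.54  1.1  -0.03] open 0.0078
```

It touches the floor (11.5 N at exactly the predicted height). I'll ease up, release and retreat.

Emit:
arm_command:
  xyz:
    - [0,0,0.1]
    - [0,0,0.05]
    - [0,0,0]
  turn:
    - [0,0,0]
    - [0,0,0]
    - [0,0,0]
  force: 10

```text
t: 18.82
tool_pos: [0.5163, -0.1963, 0.2368]
orientation: [-0.345, 3.122, -0.0]
force: [-0.2, 0.1, 2.7]
opening: 0.0079
```

Emit:
arm_command:
  xyz:
    - [0,0,0]
    - [0,0,0]
    - [0,0,0]
    - [0,0,0]
    - [0,0,0]
    - [0,0,0]
    - [0,0,1]
    - [0,0,2]
    - [0,0,3]
    - [0,0,4]
    - [0,0,5]
  turn:
    - [0,0,0]
    - [0,0,0]
    - [0,0,0]
    - [0,0,0]
    - [0,0,0]
    - [0,0,0]
    - [0,0,0]
    - [0,0,0]
    - [0,0,0]
    - [0,0,0]
    - [0,0,0]
  gripper: 4

```text
t: 20.2
tool_pos: [0.5158, -0.1961, 0.389]
orientation: [0.345, -3.122, -0.0]
force: [1.0, -0.2, -0.0]
opening: 0.0398
```

Emit:
arm_command:
  xyz:
    - [2,0.5,0]
    - [2,0.5,0]
    - [2,0.5,0]
    - [0,0,0]
    - [0,0,0]
    - [0,0,0]
  turn:
    - [0,0,0]
    - [0,0,0]
    - [0,0,0]
    - [0,0,0]
    - [0,0,0]
    - [0,0,0]

```text
t: 20.95
tool_pos: [0.5756, -0.1815, 0.3872]
orientation: [-0.345, 3.123, -0.0]
force: [-0.4, 0.0, -1.2]
opening: 0.0397
```

Run:
```python
from h import *
st()
p=read_camera('wrist'); s=read_camera('scene'); b=read_camera('side')
rows=np.indices((384,512)).reshape(2,-1).T
for q in (p,s,b):
    w=pts(q,rows); k=(np.hypot(w[:,0]-.516,w[:,1]+.196)<.04)&(w[:,2]>.055)&(w[:,2]<.12)
    print(k.sum(),w[k].mean(0).round(4),w[k].max(0).round(4),np.percentile(w[k][:,2],90).round(4))
    t=k&(w[:,2]>np.nanmax(w[k][:,2])-.006); print('  top',cv2.minAreaRect(w[t][:,:2].astype(np.float32)))
w=pts(p,rows)
A=p['frame'][60:260,150:350]; B=s['frame'][150:240,190:290]; C=s['frame'][205:275,300:380]
cv2.imwrite('pics/end.png',cv2.cvtColor(np.hstack([cv2.resize(x,(266,266),interpolation=cv2.INTER_CUBIC) for x in (A,B,C)]),cv2.COLOR_RGB2BGR))
```

```text
t 20.95 pos [ 0.5756 -0.1815  0.3872] tilt z [ 0. -0. -1.] yaw tool y deg 102.59 q [-0.39   0.148  1.501 -0.     1.492 -2.181] F [-0.4  0.  -1.2] T [ 0.03 -0.02 -0.02] open 0.0397
204 [ 0.5155 -0.1972  0.0839] [ 0.5299 -0.1914  0.0859] 0.0848
  top ((0.5159307718276978, -0.19680893421173096), (0.0270820464938879, 0.0071272412315011024), 12.327019691467285)
84 [ 0.5195 -0.1937  0.0723] [ 0.5326 -0.1886  0.0848] 0.0838
  top ((0.5183684825897217, -0.19583962857723236), (0.029959987848997116, 0.009211008436977863), 12.413493156433105)
61 [ 0.5137 -0.1979  0.073 ] [ 0.5294 -0.1886  0.0864] 0.0852
  top ((0.5143537521362305, -0.19536343216896057), (0.028292829170823097, 0.010366342030465603), 13.67984676361084)
```

View pics/end.png

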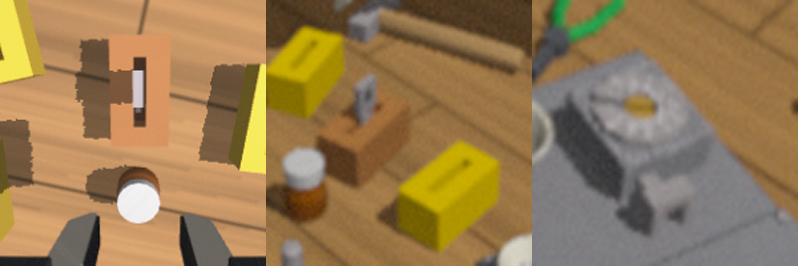

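The key stands upright in the wooden block, its top at 84 mm against 83 mm expected fully home, and released. The bolt reaches the keeper. Handing in.

```bash
python3 -c "
from h import *; print(robot.close_job()); st()"
```

```text
the job is handed in; nothing more can be done
None
the job is handed in; nothing more can be done
```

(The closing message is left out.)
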